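# Close the injector bay of a gas chromatograph's sampler module

### The job

Close the open injector bay of the low white module with the blue cover: hold the cover tilted, tuck its yellow-striped end in under the module's black lip, then lower the handle end steadily, without dropping it, until the cover lies flat on the floor of the bay, and let go. Leave the orange and the grey cover where they are.

Things in the scene. Friction and masses are not known exactly. Their poses are not given: they have to be found in the camera images.
- bay_seat (a point): Centre of the bay floor (138 x 94, 30 above bench) in a low white module with blue band, fixed. x away from the lip, z up. Walls 14 thick, 16 high at +x end and y sides. At -x (robot side, within 20 deg) end wall at x -69; black lip overhangs it to x -51, underside 21 and top 27 above floor; module goes on at lip height to x -125. Cover fits in only tilted. All mm.
- blue_grip (a point): Blue cover, ~0.15 kg: plate 130 (x) x 80 x 8 mm, on it an upright handle 14 (x) x 44 x 40 high. Point: in the handle, 32 above the underside, 16 below its top; 85 from the yellow-striped end (-x; goes under the lip), 45 from the plain end (+x). Starts flat on the bench, yellow end to the robot within 15 deg. Seated: axes match the bay's, point at x +20, z +32 from bay point, play +-4 x, +-7 y.
- orange_grip (a point): Orange cover: same shape and size as the blue cover, but orange (yellow stripe too). The point and axes are placed as on the blue one. Leave it where it lies.
- grey_grip (a point): Grey cover: same shape and size as the blue cover, but grey (yellow stripe too). The point and axes are placed as on the blue one. Leave it where it lies.
Mind the look-alikes: they are no part of the job. Of the things like the part that bears blue_grip, leave any that is purple; of the rest the smaller one is meant.

How it is judged:
On the way:
1. the blue cover is lowered through a slope between 5 and 14 degrees with its yellow end under the lip (angle between blue_grip's own z axis and vertical between 0.09 and 0.25 rad and x of blue_grip in the frame of bay_seat between -0.005 and 0.025 m and y of blue_grip in the frame of bay_seat between -0.015 and 0.015 m and z of blue_grip in the frame of bay_seat between 0.028 and 0.06 m), for 0.1 s.
At the end, for the whole second after the job is handed in: The blue cover lies in the bay, yellow end under the lip: its handle point within 12 mm of its seated place along x and y and within 5 mm or so in height, flat within 5 degrees, in line with the bay within 10 degrees; the orange and grey covers are within 20 mm of where they started (x of blue_grip in the frame of bay_seat between 0.008 and 0.032 m and y of blue_grip in the frame of bay_seat between -0.012 and 0.012 m and z of blue_grip in the frame of bay_seat between 0.025 and 0.037 m and angle between blue_grip's own z axis and vertical below 0.09 rad and angle between the x axis of blue_grip and the x axis of bay_seat, either way round below 0.17 rad and distance of each of orange_grip, grey_grip from where it was at the start of the episode below 0.02 m); the robot touches nothing.
It fails at once if the orange cover is moved by more than 30 mm or lifted (distance of orange_grip from where it was at the start of the episode above 0.03 m).
It fails at once if the grey cover is moved by more than 30 mm or lifted (distance of grey_grip from where it was at the start of the episode above 0.03 m).
It also fails if it takes over 42 s, if anything falls off the work surface, if the arm or the gripper's body presses on something with over 40 N, if the wrist force passes 120 N, or if a joint passes its speed limit or range.

### The arm

A 6-joint arm with a two-finger parallel gripper is mounted at the origin on the work surface. World frame = base frame: x ahead of the robot, y to its left, z up, the work surface at z = 0. Lengths are in m, angles in rad, forces in N, time in s.
With the tool pointing down it reaches from about 0.275 to 0.975 m from the base axis. Payload 8.4 kg.
Tool frame: the origin (TCP) lies on the centre line of the jaws, within the pads' length; the fingertips stand 8 mm ahead of it and the grasp point (between the pads) lies 11 mm behind it (arm.tip_reach is the x of the fingertips in the tool frame, in m); x points along the fingers, z is the direction in which the jaws open and shut, and the axes are right-handed (so a half turn about x gives the same grasp; the last joint's range is limited). The gripper opens to 92 mm and grips with 3 to 60 N. Pads are 20 mm wide; open, the fingers measure 128 mm over their backs; the gripper's body (75 mm by 189 mm) begins 69 mm behind the grasp point.
Start: joints at [1.299, 0.353, 1.633, -0, 1.155, -0.002], TCP at [0.167, 0.602, 0.223] pointing down, gripper open.
Joint ranges: [-2.63, 2.63], [-0.92, 2.1], [0.06, 2.66], [-1.3, 4.44], [0, 2.69], [-3.02, 3.02]. Speed limits (rad/s): [2.22, 2.22, 2.79, 3.14, 3.14, 3.14].

### API

Orientations are given as a unit quaternion [w, x, y, z].
In Python, from plant import arm gives the robot as it stands. The module is installed in compiled form; this text tells all that it offers.
- The arm moves only by the shell command python3 -m jog 'ROWS' [FORCE]. ROWS is JSON, a list of rows, each a list of 3 entries, a list of its own where there are three numbers: the shift along the tool's x, y, z in cm, then the turn about the tool's x in rad, then the closure in counts, from 0 (fully open) to 255 (shut). In form: [[[tx, ty, tz], twist, gripper], ...]. A call has 1 to 5 rows; each row shifts and turns the commanded pose from where the row before left it, along the tool's axes as they then stand; what a row does not reach is not made up. A row lasts 1/12 s, in which the tool goes at most 41.7 mm and 7.16 degrees, less where a joint would pass 70% of its speed; a pose out of reach is approached as far as the arm can. A call with a gripper value outside its range is refused whole. The fingers move at their own pace and stop on an object; FORCE is the grip in N (left out, the last holds). Time passes only in rows, so rows that do not move let the fingers close. It gives the time, the measured TCP pose, the force and the opening at its end, in the units of the state.
- arm.observe(): the state, without advancing time (a new reading comes with each control period).
- arm.get_image(name): name is "side" or "top" or "wrist"; returns (picture, depth): 384x512x3 uint8, red, green, blue; 384x512 float32, m along the optical axis (not along the pixel's ray), 0 where there is no reading.
- arm.camera_info(name): a dict with "mtx" (3x3 intrinsics, pixels), "k1" (the pictures are not rectified: a ray, as slopes to the right and down, at radius r is drawn at 1 + k1 r^2 times it, then the intrinsics apply), "rvec" (rotation vector, rad) and "tvec" (3), from world to camera coordinates, as OpenCV has them. Camera axes: x right, y down, z forward; pixel columns grow to the right and rows downward; lengths in m; the calibration is good to about 2 mm. A picture is of the moment at which its call begins: read the wrist's pose just before it. camera_info takes no time and is no camera call; for the wrist camera it gives the pose at the moment of the call.
- arm.close_job(): hands the job in, once; it reports no verdict.
The state is a dict: "time_s": time; "joints": joint angles; "joint_velocities": joint speeds; "joint_efforts": joint torques, N m; "position": TCP position; "orientation": TCP orientation; "force": force on the tool from outside, world axes, zero at the start; "torque": the same for the moment, N m; "gripper_width": finger opening in m.
Only numpy, scipy, OpenCV 4.12 (cv2) and the standard library are available. Lean on these libraries where they do the work, as an engineer would, in place of code of your own. Each camera call takes 0.05 s, during which the arm holds its last target. There are 200 camera calls.

## Working session

There is one attempt and no reset: what is moved stays moved. The work goes in short steps, Python scripts to look and compute and a shell command to move; the robot and the scene stay as the last step left them, time stands still between calls to the robot, and variables do not carry over. Pictures are saved under pics/ and viewed, about 8 in all and at most 12, crops included, and the job is handed in when it is done.

```bash
mkdir -p pics
cat > h.py <<'E'
import numpy as np, cv2
from plant import arm
from scipy.spatial.transform import Rotation as R
def cloud(name):
    st=arm.observe(); ci=arm.camera_info(name); im,d=arm.get_image(name)
    K=np.array(ci['mtx']); h,w=d.shape
    u,v=np.meshgrid(np.arange(w),np.arange(h))
    p=np.stack([u,v],-1).reshape(-1,1,2).astype(float)
    n=cv2.undistortPoints(p,K,np.array([ci['k1'],0,0,0,0.])).reshape(h,w,2)
    c=np.dstack([n,np.ones((h,w))])*d[...,None]
    Rm=cv2.Rodrigues(np.array(ci['rvec'],float))[0]
    W=(c-np.array(ci['tvec']).reshape(3))@Rm
    W[d==0]=np.nan
    return im,W,ci
E
python3 - <<'E'
from h import *
s=arm.observe();print(s['time_s'],s['position'],s['orientation'],s['gripper_width'])
out=[]
for n in('top','side'):
    im,W,ci=cloud(n); np.savez('/tmp/%s.npz'%n,im=im,W=W)
    cv2.imwrite('pics/%s0.png'%n,im[...,::-1])
    print(n,ci)
E
```

```text
0.0 [0.16645506 0.60187955 0.22187305] [ 0.56228895 -0.42853688  0.56309944  0.42790922] 0.09153621816004608
top {'mtx': array([[375.87530636,   0.        , 253.92252748],
       [  0.        , 375.87530636, 191.81199477],
       [  0.        ,   0.        ,   1.        ]]), 'k1': -0.019908081385024666, 'rvec': array([ 2.23276332, -2.16756505,  0.11301095]), 'tvec': array([-0.05655492,  0.44370704,  0.84717233])}
side {'mtx': array([[390.5133899 ,   0.        , 258.07354338],
       [  0.        , 390.5133899 , 187.17815575],
       [  0.        ,   0.        ,   1.        ]]), 'k1': 0.04103262266121918, 'rvec': array([ 0.1014214 , -2.88679727,  1.13814614]), 'tvec': array([0.42000305, 0.06514906, 0.99692966])}
```

View pics/top0.png

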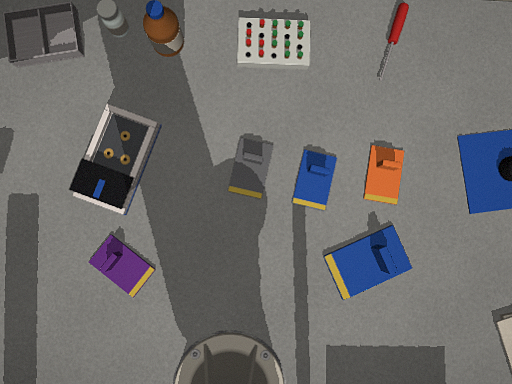

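View pics/side0.png

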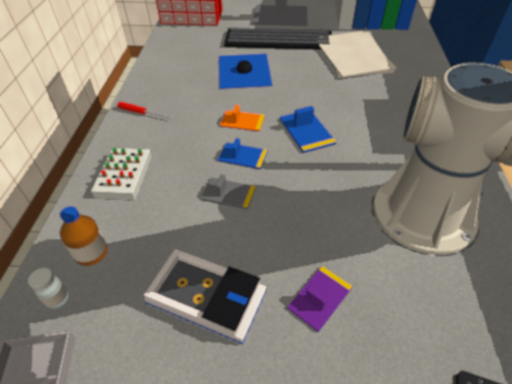

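Top view candidates for the blue cover: small blue (315,178), large blue (368,262), purple (122,265). Purple is excluded, and the smaller of the other two, at (315,178), is meant. The bay is at (117,155), with its black lip on the robot side. Next I measure and take one enlarged crop.

```bash
cat > m.py <<'E'
from h import *
D=np.load('/tmp/top.npz'); im,W=D['im'],D['W']
hsv=cv2.cvtColor(im,cv2.COLOR_RGB2HSV)
def rep(name,u0,u1,v0,v1,zmin,zmax,cond=None):
    m=np.zeros(im.shape[:2],bool); m[v0:v1,u0:u1]=1
    m&=(W[...,2]>zmin)&(W[...,2]<zmax)
    if cond is not None:m&=cond
    P=W[m]; r=cv2.minAreaRect(P[:,:2].astype(np.float32))
    print(name,m.sum(),'c',np.round(r[0],4),'size',np.round(r[1],4),'ang',round(r[2],1),'z',np.round(np.median(P[:,2]),4),'mean',P.mean(0).round(4))
print('bench',[np.round(W[v,u],4) for u,v in((290,120),(280,250),(190,100))])
for n,b in dict(blue=(288,342,140,215),big=(318,416,218,304),orange=(358,410,136,210),grey=(222,278,128,204)).items():
    rep(n+' plate',*b,0.004,0.016); rep(n+' handle top',*b,0.04,0.08)
    ye=(hsv[...,0]>20)&(hsv[...,0]<34)&(hsv[...,1]>120); rep(n+' yellow',*b,-.01,.03,ye)
b=(60,165,95,220)
rep('bay all',*b,.015,.09); rep('floor',*b,.024,.036); rep('walls',*b,.040,.0495); 
rep('lip',*b,.05,.075)
for v in range(100,216,8): print(v,[ (u,int(W[v,u,2]*1000) if W[v,u,2]==W[v,u,2] else None) for u in range(70,162,6)])
c=np.hstack([cv2.resize(im[95:220,60:170],None,fx=3.4,fy=3.4,interpolation=2),cv2.resize(im[140:265,285:395],None,fx=3.4,fy=3.4,interpolation=2)])
cv2.imwrite('pics/crop1.png',c[...,::-1])
E
python3 m.py
```

```text
bench [array([ 0.6208, -0.1251, -0.0009]), array([ 0.3127, -0.1085, -0.0014]), array([0.6596, 0.1139, 0.0015])]
blue plate 1715 c [ 0.48   -0.1946] size [0.1044 0.1688] ang 79.4 z 0.0081 mean [ 0.4769 -0.1819  0.0081]
blue handle top 130 c [ 0.499  -0.1871] size [0.0439 0.0138] ang 78.5 z 0.0479 mean [ 0.4987 -0.1863  0.0475]
blue yellow 149 c [ 0.4226 -0.1719] size [0.0773 0.0107] ang 78.3 z 0.0084 mean [ 0.4225 -0.1714  0.0086]
big plate 3312 c [ 0.3139 -0.3132] size [0.175  0.2191] ang 27.7 z 0.0111 mean [ 0.2903 -0.3051  0.011 ]
big handle top 351 c [ 0.3033 -0.3367] size [0.0612 0.0208] ang 25.8 z 0.065 mean [ 0.3037 -0.3335  0.0618]
big yellow 317 c [ 0.2563 -0.2394] size [0.1079 0.0163] ang 25.1 z 0.0116 mean [ 0.2571 -0.2393  0.0115]
orange plate 1656 c [ 0.4976 -0.348 ] size [0.112  0.1684] ang 87.8 z 0.0081 mean [ 0.4944 -0.347   0.0081]
orange handle top 134 c [ 0.5176 -0.3514] size [0.0446 0.0146] ang 83.4 z 0.0476 mean [ 0.5172 -0.3505  0.0473]
orange yellow 148 c [ 0.4399 -0.3419] size [0.0769 0.011 ] ang 82.2 z 0.0087 mean [ 0.4397 -0.3422  0.0087]
grey plate 1738 c [ 
[... 2530 characters left out ...]
48, 2), (154, 0), (160, 3)]
188 [(70, 57), (76, 57), (82, 56), (88, 55), (94, 58), (100, 59), (106, 57), (112, 56), (118, 56), (124, 59), (130, 48), (136, 9), (142, 1), (148, 0), (154, 1), (160, 2)]
196 [(70, -1), (76, 29), (82, 28), (88, 56), (94, 56), (100, 60), (106, 58), (112, 58), (118, 58), (124, 57), (130, 29), (136, 0), (142, 1), (148, 1), (154, 0), (160, 0)]
204 [(70, 0), (76, 3), (82, 3), (88, 0), (94, 0), (100, 29), (106, 30), (112, 57), (118, 54), (124, 47), (130, 7), (136, 0), (142, 2), (148, 0), (154, 0), (160, 0)]
212 [(70, 1), (76, -1), (82, 0), (88, 0), (94, 0), (100, 2), (106, 0), (112, -1), (118, 27), (124, 25), (130, 0), (136, 0), (142, -1), (148, -2), (154, 1), (160, 0)]
```

View pics/crop1.png

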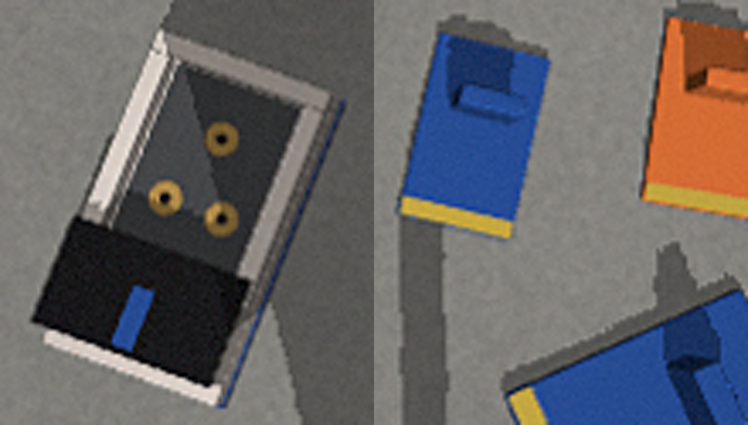

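The crop confirms the target: the small blue cover has a yellow stripe toward the robot, and the large blue one measures 1.4 times its size. The bay is open, with its lip toward the robot. Next I work out the bay frame and the approach.

```bash
cat >> h.py <<'E'
def plan(target,yawy):
    """target TCP xyz (None=skip), yawy = world angle of wanted tool z axis; prints twist (mod pi) and shift after twist & before"""
    s=arm.observe(); q=s['orientation']; M=R.from_quat([q[1],q[2],q[3],q[0]]).as_matrix()
    a=np.arctan2(M[1,2],M[0,2]); d=(yawy-a+np.pi/2)%np.pi-np.pi/2
    tw=d*np.sign(M[2,0])  # tool x down -> twist = -world yaw
    M2=M@R.from_rotvec([tw,0,0]).as_matrix()
    dp=np.array(target)-s['position']
    print('t',round(s['time_s'],2),'pos',s['position'].round(4),'tool x',M[:,0].round(3),'z',M[:,2].round(3),'F',np.round(s['force'],1),'w',round(s['gripper_width'],4))
    print('twist',round(tw,4),'shift cm now',(M.T@dp*100).round(2),'after twist',(M2.T@dp*100).round(2), 'joints',np.round(s['joints'],2))
E
python3 - <<'E'
from h import *
D=np.load('/tmp/top.npz'); im,W=D['im'],D['W']
B=W[95:220,60:165].reshape(-1,3); I=im[95:220,60:165].reshape(-1,3).astype(int)
m=np.isfinite(B[:,2])&(B[:,2]>.0435)&(B[:,2]<.065); P=B[m]; I=I[m]
for yaw in (-18.4,-18.7,-19.0):
    c,s=np.cos(np.radians(yaw)),np.sin(np.radians(yaw)); X=P[:,0]*c+P[:,1]*s; Y=-P[:,0]*s+P[:,1]*c
    q=lambda a:np.percentile(a,[0.3,1,2,98,99,99.7]).round(4)
    lip=(P[:,2]>.053)
    print(yaw,'X',q(X),'Y',q(Y)); 
    L=lip; print(' lip X',q(X[L]),'Y',q(Y[L])); w=~L
    mid=w&(X>X.max()-.06)&(X<X.max()-.02); print(' sidewalls Yneg',q(Y[mid&(Y<np.median(Y))]),'pos',q(Y[mid&(Y>np.median(Y))]))
    e=w&(abs(Y-np.median(Y))<.035); print(' endwall X',q(X[e]))
h=np.array([.4988,-.187])
plan([h[0],h[1],.15],np.radians(90-11.5))
E
```

```text
-18.4 X [0.3003 0.301  0.3022 0.5041 0.5055 0.5064] Y [0.3563 0.3568 0.3572 0.4776 0.4786 0.4798]
 lip X [0.3002 0.3007 0.3014 0.3727 0.3734 0.3739] Y [0.357  0.3575 0.3587 0.4778 0.4791 0.4798]
 sidewalls Yneg [0.3556 0.3559 0.3564 0.37   0.3701 0.3704] pos [0.4634 0.4636 0.4644 0.4783 0.4784 0.4788]
 endwall X [0.3243 0.3357 0.4924 0.5062 0.5064 0.507 ]
-18.7 X [0.298  0.2988 0.2999 0.5019 0.5033 0.5045] Y [0.3584 0.3588 0.3592 0.4797 0.4806 0.4815]
 lip X [0.2979 0.2985 0.2992 0.3705 0.3712 0.3717] Y [0.3587 0.3592 0.3604 0.4794 0.4808 0.4816]
 sidewalls Yneg [0.3581 0.3584 0.3589 0.3725 0.3726 0.3728] pos [0.4658 0.4661 0.4669 0.4807 0.4809 0.4813]
 endwall X [0.3222 0.3336 0.4901 0.5041 0.5046 0.5051]
-19.0 X [0.2958 0.2966 0.2977 0.4998 0.501  0.5025] Y [0.3602 0.3607 0.3611 0.4818 0.4827 0.4833]
 lip X [0.2956 0.2964 0.2971 0.3683 0.369  0.3696] Y [0.3605 0.3609 0.3622 0.4811 0.4826 0.4834]
 sidewalls Yneg [0.3606 0.3609 0.3613 0.3749 0.3751 0.3752] pos [0.4682 0.4685 0.4693 0.4832 0.4833 0.4838]
 endwall X [0.3201 0.3315 0.4878 0.502  0.5026 0.5031]
t 0.1 pos [0.1665 0.602  0.222 ] tool x [-0.    -0.001 -1.   ] z [ 0.267  0.964 -0.001] F [-0.5 -0.8 -0.8] w 0.092
twist -0.0691 shift cm now [  7.28 -53.06 -67.18] after twist [  7.28 -48.3  -70.68] joints [ 1.3   0.35  1.63  0.    1.16 -0.  ]
```

```bash
python3 -m jog '[[[0,-2.2,-3.2],-0.0691,60],[[0,-2.3,-3.35],0,60],[[0,-2.3,-3.35],0,60],[[0,-2.3,-3.35],0,60],[[0,-2.3,-3.35],0,60]]' 15
python3 -m jog '[[[0,-2.3,-3.35],0,60],[[0,-2.3,-3.35],0,60],[[0,-2.3,-3.35],0,60],[[0,-2.3,-3.35],0,60],[[0,-2.3,-3.35],0,60]]'
python3 -m jog '[[[0,-2.3,-3.35],0,60],[[0,-2.3,-3.35],0,60],[[0,-2.3,-3.35],0,60],[[0,-2.3,-3.35],0,60],[[0,-2.3,-3.35],0,60]]'
python3 -m jog '[[[0,-2.3,-3.35],0,60],[[0,-2.3,-3.35],0,60],[[0,-2.3,-3.35],0,60],[[0,0,0],0,60],[[0,0,0],0,60]]'
python3 -c "
from h import *
plan([.4988,-.187,.15],np.radians(78.5))
im,W,ci=cloud('wrist'); cv2.imwrite('pics/w1.png',im[...,::-1]); np.savez('/tmp/w1.npz',im=im,W=W)"
```

```text
time_s: 0.52
position: [0.2428, 0.414, 0.2222]
orientation: [0.547, -0.448, 0.548, 0.447]
force: [0.6, -0.6, -0.5]
gripper_width: 0.0706
time_s: 0.93
position: [0.322, 0.2271, 0.2226]
orientation: [0.548, -0.448, 0.547, 0.448]
force: [1.0, 0.5, -0.3]
gripper_width: 0.0706
time_s: 1.35
position: [0.4015, 0.0398, 0.2227]
orientation: [0.548, -0.447, 0.547, 0.447]
force: [0.1, 0.1, 0.1]
gripper_width: 0.0705
time_s: 1.77
position: [0.449, -0.0721, 0.2222]
orientation: [0.548, -0.446, 0.549, 0.446]
force: [-0.1, 0.1, -0.3]
gripper_width: 0.0707
t 1.77 pos [ 0.449  -0.0721  0.2222] tool x [-0.001  0.    -1.   ] z [ 0.203  0.979 -0.   ] F [-0.1  0.1 -0.3] w 0.0707
twist -0.0041 shift cm now [  7.21  -7.22 -10.24] after twist [  7.21  -7.17 -10.27] joints [-0.16  0.08  1.98  0.    1.08 -1.53]
```

View pics/w1.png

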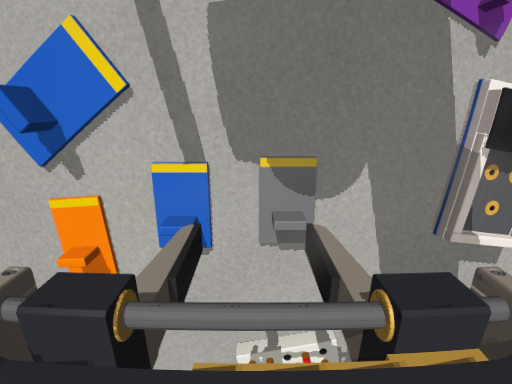

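The wrist view shows the grey cover at (288,200) near the jaws and the small blue one at (181,205). I carry on to the blue one and measure it from close by.

```bash
python3 -m jog '[[[1.5,-2.4,-3.4],0,60],[[1.5,-2.4,-3.4],0,60],[[1.5,-2.4,-3.4],0,60],[[2,0,0],0,60],[[0,0,0],0,60]]'
python3 - <<'E'
from h import *
plan([.4988,-.187,.05],np.radians(78.5))
im,W,ci=cloud('wrist'); cv2.imwrite('pics/w2.png',im[...,::-1])
hsv=cv2.cvtColor(im,cv2.COLOR_RGB2HSV)
near=(np.hypot(W[...,0]-.485,W[...,1]+.184)<.09)
bl=(hsv[...,0]>100)&(hsv[...,0]<125)&(hsv[...,1]>120)
ye=(hsv[...,0]>20)&(hsv[...,0]<34)&(hsv[...,1]>120)
for n,m in(('handle',near&bl&(W[...,2]>.04)&(W[...,2]<.053)),('yellow',near&ye&(W[...,2]<.02)),('plate',near&(bl|ye)&(W[...,2]>.004)&(W[...,2]<.014))):
    P=W[m]; 
    if len(P)>10:
        r=cv2.minAreaRect(P[:,:2].astype(np.float32)); print(n,m.sum(),np.round(r[0],4),np.round(r[1],4),r[2],np.median(P[:,2]))
E
```

```text
time_s: 2.23
position: [0.4944, -0.177, 0.1569]
orientation: [0.547, -0.446, 0.549, 0.449]
force: [-1.3, 0.8, -0.1]
gripper_width: 0.0703
t 2.23 pos [ 0.4944 -0.177   0.1569] tool x [-0.005  0.002 -1.   ] z [0.2   0.98  0.001] F [-1.3  0.8 -0.1] w 0.0703
twist -0.0004 shift cm now [10.69 -0.69 -0.9 ] after twist [10.69 -0.69 -0.9 ] joints [-0.35  0.28  1.9   0.    0.96 -1.72]
handle 630 [ 0.4975 -0.1886] [0.0438 0.0142] 78.2654037475586 0.04825367636393452
yellow 719 [ 0.4215 -0.1727] [0.0771 0.0107] 78.18287658691406 0.00916611633208181
plate 6558 [ 0.4791 -0.1846] [0.0796 0.1284] 78.20067596435547 0.008539645483818996
```

View pics/w2.png

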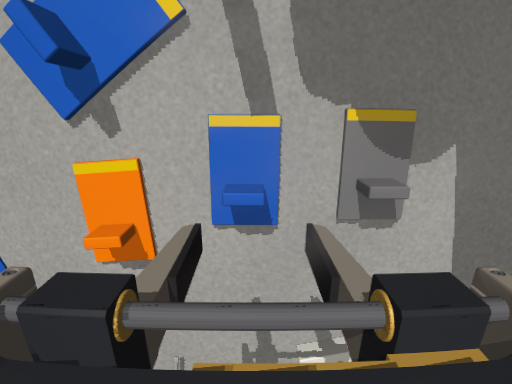

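```bash
python3 -m jog '[[[3,-0.55,-1.0],0.005,60],[[4,0,0],0,60],[[3.5,0,0],0,60],[[1.5,0,0],0,60],[[0.5,0,0],0,60]]'
python3 -m jog '[[[0.5,0,0],0,60],[[0,0,0],0,60]]'
python3 -c "
from h import *
plan([.498,-.188,.025],np.radians(78.2))"
```

```text
time_s: 2.7
position: [0.4978, -0.1863, 0.0337]
orientation: [0.548, -0.445, 0.549, 0.448]
force: [0.5, 0.8, -0.3]
gripper_width: 0.0702
time_s: 2.87
position: [0.5001, -0.188, 0.0311]
orientation: [0.549, -0.447, 0.548, 0.446]
force: [0.2, -0.1, -0.5]
gripper_width: 0.0702
t 2.87 pos [ 0.5001 -0.188   0.0311] tool x [ 0.001 -0.    -1.   ] z [ 0.203  0.979 -0.   ] F [ 0.2 -0.1 -0.5] w 0.0702
twist 0.0016 shift cm now [ 0.61  0.2  -0.04] after twist [ 0.61  0.2  -0.04] joints [-0.36  0.48  1.97  0.    0.7  -1.73]
```

```bash
python3 -m jog '[[[0.6,0.2,0],0,60],[[0,0,0],0,60],[[0,0,0],0,200],[[0,0,0],0,200],[[0,0,0],0,200]]' 5
python3 -m jog '[[[0,0,0],0,200],[[0,0,0],0,200],[[-1,0,0],0,200],[[-2,0,0],0,200],[[-2,0,0],0,200]]'
python3 -m jog '[[[-2,0,0],0,200],[[-1,0,0],0,200],[[0,0,0],0,200],[[0,0,0],0,200]]'
cat > tilt.py <<'E'
from h import *
import sys
def tilt(cam,save=None,r=.13):
    s=arm.observe(); p=s['position'].copy(); q=s['orientation']; M=R.from_quat([q[1],q[2],q[3],q[0]]).as_matrix()
    im,W,ci=cloud(cam)
    if save: cv2.imwrite(save,im[...,::-1])
    ax=-M[:,1].copy(); ax[2]=0; ax/=np.linalg.norm(ax); ay=np.array([-ax[1],ax[0],0]); g=p-[0,0,.011]+[0,0,.022]
    hsv=cv2.cvtColor(im,cv2.COLOR_RGB2HSV); L=np.stack([(W-g)@ax,(W-g)@ay,W[...,2]-g[2]],-1)
    bl=(hsv[...,0]>100)&(hsv[...,0]<125)&(hsv[...,1]>120); ye=(hsv[...,0]>20)&(hsv[...,0]<34)&(hsv[...,1]>120)
    box=(abs(L[...,0]+.02)<.1)&(abs(L[...,1])<.05)
    Y=L[box&ye]; B=L[box&bl&(L[...,0]>-.075)&(L[...,0]<-.015)]
    print('yaw deg',np.degrees(np.arctan2(ax[1],ax[0])).round(1),'grasp pt',g.round(4),'w',round(s['gripper_width'],4),'F',np.round(s['force'],1))
    print(cam,'yellow',len(Y),np.median(Y,0).round(4) if len(Y) else '', 'yellow slope side', np.polyfit(Y[:,1],Y[:,0],1).round(3) if len(Y)>9 else '')
    if len(B)>30 : 
        k=np.polyfit(B[:,0],B[:,2],1); rr=B[:,2]-np.polyval(k,B[:,0]); B=B[abs(rr)<.006]; k=np.polyfit(B[:,0],B[:,2],1)
        print('blue',len(B),'tilt deg',np.degrees(np.arctan(k[0])).round(1),'offset z at x=0',k[1].round(4))
if __name__=='__main__': tilt(sys.argv[1],sys.argv[2] if len(sys.argv)>2 else None)
E
python3 tilt.py wrist pics/w3.png; python3 tilt.py side;python3 tilt.py top
```

```text
time_s: 3.28
position: [0.4979, -0.1887, 0.0247]
orientation: [0.549, -0.446, 0.549, 0.446]
force: [-0.2, 0.5, -0.4]
gripper_width: 0.0521
time_s: 3.7
position: [0.4968, -0.1882, 0.0746]
orientation: [0.548, -0.445, 0.549, 0.447]
force: [-0.1, -0.0, -1.4]
gripper_width: 0.0442
time_s: 4.03
position: [0.4978, -0.1886, 0.1045]
orientation: [0.549, -0.446, 0.549, 0.446]
force: [-0.3, -0.2, -2.2]
gripper_width: 0.0439
yaw deg -11.8 grasp pt [ 0.4978 -0.1886  0.1155] w 0.0439 F [-0.3 -0.2 -2.2]
wrist yellow 2384 [-0.0775  0.0003 -0.0264] yellow slope side [ 0.03  -0.077]
blue 9967 tilt deg 0.0 offset z at x=0 -0.027
yaw deg -11.8 grasp pt [ 0.4972 -0.1883  0.1147] w 0.0441 F [-0.1  0.2 -1.6]
side yellow 64 [-0.0757  0.0023 -0.0276] yellow slope side [-0.008 -0.076]
blue 335 tilt deg -0.0 offset z at x=0 -0.0283
yaw deg -11.8 grasp pt [ 0.4969 -0.1882  0.1143] w 0.044 F [-1.1 -0.5 -1.1]
top yellow 71 [-0.0774  0.0242 -0.0265] yellow slope side [-0.012 -0.077]
blue 378 tilt deg -0.4 offset z at x=0 -0.0276
```

View pics/w3.png

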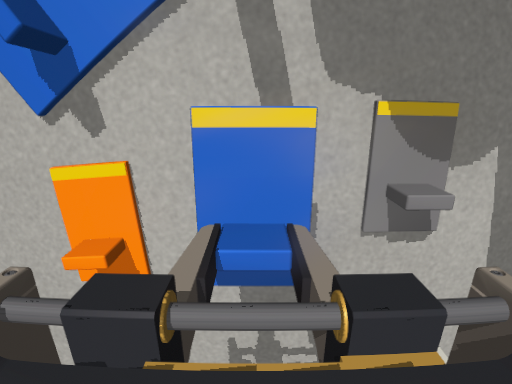

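```bash
python3 -m jog '[[[0,0,0],0,200],[[0,0,0],0,200],[[-1.5,0,0],0,200],[[0,0,0],0,200]]' 3; python3 tilt.py wrist
```

```text
time_s: 4.52
position: [0.4984, -0.1888, 0.1202]
orientation: [0.549, -0.446, 0.548, 0.446]
force: [0.7, -0.1, -0.7]
gripper_width: 0.0441
yaw deg -11.8 grasp pt [ 0.4984 -0.1888  0.1312] w 0.0441 F [ 0.7 -0.1 -0.7]
wrist yellow 2378 [-0.0775  0.0003 -0.027 ] yellow slope side [ 0.027 -0.077]
blue 9931 tilt deg 0.3 offset z at x=0 -0.0271
```

Run:
```python
from h import *
D=np.load('/tmp/top.npz'); im,W=D['im'],D['W']
yaw=np.radians(-18.7); c,s=np.cos(yaw),np.sin(yaw)
o=np.array([.5342,.2620,.03]); A=np.array([[c,s,0],[-s,c,0],[0,0,1]])
B=(W-o)@A.T*1000
P=B[225:302,80:162].reshape(-1,3); P=P[np.isfinite(P[:,2])]
p=P[P[:,2]>-25]; print('purple bay-frame min/max',np.percentile(p,[1,99],axis=0).round(0)); h=P[P[:,2]>-5]; print('handle',np.percentile(h,[1,99],axis=0).round(0))
Q=B[95:225,50:170].reshape(-1,3); Q=Q[np.isfinite(Q[:,2])&(abs(Q[:,1])<40)]
for x in range(-150,-40,6):
    q=Q[abs(Q[:,0]-x)<3]; print(x,np.percentile(q[:,2],[10,50,90]).round(0))
g=o+A.T@[.035,0,.10]; print('over bay grip',g); plan([g[0],g[1],.12],yaw+np.pi/2)
```

```text
purple bay-frame min/max [[-298. -161.  -25.]
 [-198.  -27.   19.]]
handle [[-263.  -87.   -4.]
 [-220.  -64.   21.]]
-150 [-32. -30. -28.]
-144 [-32. -30. -28.]
-138 [-32. -28.   0.]
-132 [-2. -0.  2.]
-126 [-1.  2. 28.]
-120 [25. 27. 29.]
-114 [25. 27. 29.]
-108 [25. 27. 29.]
-102 [25. 27. 29.]
-96 [26. 27. 29.]
-90 [25. 27. 29.]
-84 [25. 27. 29.]
-78 [25. 27. 29.]
-72 [26. 28. 29.]
-66 [26. 27. 29.]
-60 [25. 27. 29.]
-54 [26. 27. 29.]
-48 [-1.  1. 27.]
-42 [-2.  0.  2.]
over bay grip [0.56735236 0.25077855 0.13      ]
t 4.57 pos [ 0.4983 -0.1887  0.1196] tool x [ 0.001 -0.001 -1.   ] z [ 0.204  0.979 -0.   ] F [ 1.2 -0.7 -0.8] w 0.044
twist 0.1207 shift cm now [-0.05  2.22 44.44] after twist [-0.05  7.55 43.85] joints [-0.36  0.34  1.92 -0.    0.88 -1.73]
```

The purple cover is clear of this spot. I'll tilt the cover in the grip by pressing its plain end on the module's robot-side top edge, with its yellow end toward the bench.

```bash
python3 -m jog '[[[-1,0,0],0,200],[[0,0.5,1],0.1207,200],[[0,1.2,2],0,200],[[0,1.78,2.92],0,200],[[0,1.78,2.92],0,200]]' 15
python3 -m jog '[[[0,1.78,2.92],0,200],[[0,1.78,2.92],0,200],[[0,1.78,2.92],0,200],[[0,1.78,2.92],0,200],[[0,1.78,2.92],0,200]]'
python3 -m jog '[[[0,1.78,2.92],0,200],[[0,1.78,2.92],0,200],[[0,1.78,2.92],0,200],[[0,1.78,2.92],0,200],[[0,1.78,2.92],0,200]]'
python3 -m jog '[[[0,1.2,2],0,200],[[0,0.7,1.2],0,200],[[0,0,0],0,200],[[0,0,0],0,200]]'
python3 -c "
from h import *
plan([.3855,.3123,.087],np.radians(71.3))"; python3 tilt.py wrist
```

```text
time_s: 4.98
position: [0.4745, -0.0876, 0.1292]
orientation: [0.575, -0.412, 0.575, 0.412]
force: [0.6, 0.5, -0.3]
gripper_width: 0.044
time_s: 5.4
position: [0.4367, 0.0801, 0.1294]
orientation: [0.575, -0.412, 0.575, 0.412]
force: [0.2, 0.4, -1.0]
gripper_width: 0.0437
time_s: 5.82
position: [0.3991, 0.2471, 0.1294]
orientation: [0.575, -0.412, 0.575, 0.412]
force: [0.1, -0.1, -1.7]
gripper_width: 0.0437
time_s: 6.15
position: [0.3918, 0.2822, 0.1291]
orientation: [0.574, -0.413, 0.574, 0.413]
force: [0.7, -0.1, -0.5]
gripper_width: 0.0439
t 6.15 pos [0.3918 0.2822 0.1291] tool x [-0. -0. -1.] z [ 0.319  0.948 -0.   ] F [ 0.7 -0.1 -0.5] w 0.0439
twist 0.0019 shift cm now [4.21 1.55 2.66] after twist [4.21 1.56 2.65] joints [ 0.62  0.25  2.02 -0.    0.87 -0.62]
yaw deg -18.6 grasp pt [0.3918 0.2822 0.1401] w 0.0439 F [ 0.7 -0.1 -0.5]
wrist yellow 2407 [-0.0775  0.0003 -0.0269] yellow slope side [ 0.046 -0.076]
blue 9931 tilt deg 0.2 offset z at x=0 -0.0271
```

```bash
python3 -m jog '[[[0,1.0,1.6],0,200],[[1.2,0.55,1.05],0.002,200],[[2,0,0],0,200],[[1,0,0],0,200],[[0,0,0],0,200]]' 
python3 -m jog '[[[0.3,0,0],0,200],[[0.2,0,0],0,200],[[0.2,0,0],0,200],[[0.2,0,0],0,200],[[0,0,0],0,200]]' 4
python3 -c "
from h import *
plan([.3855,.3123,.075],np.radians(71.3))"; python3 tilt.py wrist
```

```text
time_s: 6.62
position: [0.3848, 0.3099, 0.0852]
orientation: [0.574, -0.411, 0.577, 0.411]
force: [0.3, -0.2, -1.1]
gripper_width: 0.0439
time_s: 7.03
position: [0.386, 0.312, 0.0784]
orientation: [0.575, -0.411, 0.575, 0.412]
force: [-1.6, -0.1, -1.1]
gripper_width: 0.0436
t 7.03 pos [0.386  0.312  0.0784] tool x [ 0.  0. -1.] z [0.323 0.946 0.   ] F [-1.6 -0.1 -1.1] w 0.0436
twist -0.0023 shift cm now [0.34 0.05 0.01] after twist [0.34 0.05 0.01] joints [ 0.68  0.35  2.02  0.    0.76 -0.57]
yaw deg -18.8 grasp pt [0.386  0.312  0.0894] w 0.0436 F [-1.6 -0.1 -1.1]
wrist yellow 2332 [-0.0761  0.001  -0.0321] yellow slope side [ 0.055 -0.075]
blue 9551 tilt deg 4.7 offset z at x=0 -0.0265
```

```bash
python3 -m jog '[[[0.2,0,0],0,200],[[0.2,0,0],0,200],[[0.1,0,0],0,200],[[0,0,0],0,200]]'; python3 tilt.py wrist
```

```text
time_s: 7.42
position: [0.3858, 0.3121, 0.073]
orientation: [0.575, -0.412, 0.575, 0.412]
force: [-1.5, 1.1, 0.2]
gripper_width: 0.0438
yaw deg -18.8 grasp pt [0.3858 0.3121 0.084 ] w 0.0438 F [-1.5  1.1  0.2]
wrist yellow 1990 [-0.0739  0.0004 -0.0405] yellow slope side [ 0.05  -0.073]
blue 9050 tilt deg 12.1 offset z at x=0 -0.0252
```

```bash
python3 -m jog '[[[0,0,0],0,200],[[-1.5,0,0],0,200],[[-3,0,0],0,200],[[-1.5,-1,0],0,200],[[0,-3,0],0,200]]' 12
python3 -m jog '[[[0,-3.5,0],0,200],[[0,-3.5,0],0,200],[[0,-3.5,0],0,200],[[0,-3,0],0,200],[[0,-1.5,0],0,200]]'
python3 -m jog '[[[0,0,0],0,200],[[0,0,0],0,200]]'
python3 -c "
from h import *
plan([.5342+.035*.9472,.2620-.035*.3206,.074],np.radians(71.3))"; python3 tilt.py wrist pics/w4.png
```

```text
time_s: 7.88
position: [0.4236, 0.3004, 0.1362]
orientation: [0.576, -0.412, 0.573, 0.412]
force: [0.2, 2.0, -0.2]
gripper_width: 0.0438
time_s: 8.3
position: [0.5693, 0.2492, 0.1332]
orientation: [0.576, -0.412, 0.575, 0.411]
force: [-0.6, -0.8, -2.1]
gripper_width: 0.0439
time_s: 8.47
position: [0.5654, 0.2502, 0.1326]
orientation: [0.575, -0.411, 0.576, 0.411]
force: [-1.4, 0.4, -2.1]
gripper_width: 0.0442
t 8.47 pos [0.5654 0.2502 0.1326] tool x [-0.001 -0.    -1.   ] z [ 0.324  0.946 -0.001] F [-1.4  0.4 -2.1] w 0.0442
twist -0.0033 shift cm now [ 5.86 -0.17  0.12] after twist [ 5.86 -0.17  0.12] joints [ 0.41  0.44  1.72  0.    0.98 -0.83]
yaw deg -18.9 grasp pt [0.5654 0.2502 0.1436] w 0.0442 F [-1.4  0.4 -2.1]
wrist yellow 2031 [-0.0739  0.001  -0.0405] yellow slope side [ 0.093 -0.072]
blue 9008 tilt deg 12.1 offset z at x=0 -0.0253
```

View pics/w4.png

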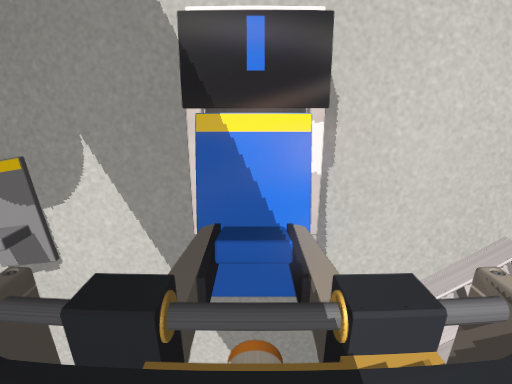

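The tilt has held at 12°, and the yellow end at (254,122) sits just short of the lip edge at row 107. I measure the lip against the hand in this near view.

Run:
```python
from h import *
im,W,ci=cloud('wrist')
yaw=np.radians(-18.7); c,s=np.cos(yaw),np.sin(yaw); o=np.array([.5342,.2620,.03]); A=np.array([[c,s,0],[-s,c,0],[0,0,1]])
B=(W-o)@A.T*1000; v=np.arange(384)[:,None]*np.ones(512)
dark=im.max(-1)<70
m=(v<112)&(abs(B[...,2]-27)<6)&(B[...,0]>-140)&(B[...,0]<-30)&(abs(B[...,1])<80)
P=B[m]; r=cv2.minAreaRect(P[:,:2].astype(np.float32)); print(len(P),r,np.median(P[:,2]),np.percentile(P[:,0],[1,99]),np.percentile(P[:,1],[1,99]))
f=(B[...,0]>-45)&(B[...,0]<50)&(abs(B[...,1])<90)
w=f&(abs(B[...,2]-16)<4); Q=B[w]; 
for sg in(-1,1): q=Q[Q[:,1]*sg>0]; print('wall',len(q),np.percentile(q[:,1],[2,98]) if len(q) else '')
p=arm.observe()['position']; print('grip bay',((p-o)@A.T*1000).round(1))
```

```text
14915 ((-87.5110855102539, 0.5603103637695312), (122.69123840332031, 74.24237060546875), 89.97638702392578) 27.585951831946147 [-123.57030747  -51.18863222] [-58.83193697  60.19680848]
wall 640 [-60.20247173 -53.34757018]
wall 1014 [50.6571986 61.211379 ]
grip bay [ 32.   -0.9 102.8]
```

```bash
python3 -m jog '[[[1,-0.3,0.13],-0.003,200],[[2,0,0],0,200],[[1.5,0,0],0,200],[[1,0,0],0,200],[[0.3,0,0],0,200]]'
python3 -m jog '[[[0,0,0],0,200],[[0,0,0],0,200]]'
python3 -c "
from h import *
plan([.5342+.012*.9472+.0002,.2620-.012*.3206+.0005,.074],np.radians(71.3))"; python3 tilt.py wrist
```

```text
time_s: 8.98
position: [0.5672, 0.251, 0.0731]
orientation: [0.573, -0.412, 0.575, 0.413]
force: [-0.5, -1.0, -1.3]
gripper_width: 0.0439
time_s: 9.15
position: [0.569, 0.2513, 0.0755]
orientation: [0.574, -0.413, 0.574, 0.413]
force: [0.2, 0.2, -2.5]
gripper_width: 0.044
t 9.15 pos [0.569  0.2513 0.0755] tool x [ 0.  0. -1.] z [0.319 0.948 0.   ] F [ 0.2  0.2 -2.5] w 0.044
twist 0.0014 shift cm now [ 0.15  2.44 -0.05] after twist [ 0.15  2.44 -0.05] joints [ 0.41  0.52  1.75  0.    0.88 -0.83]
yaw deg -18.6 grasp pt [0.569  0.2513 0.0865] w 0.044 F [ 0.2  0.2 -2.5]
wrist yellow 2030 [-0.0739  0.0011 -0.0405] yellow slope side [ 0.1   -0.072]
blue 9038 tilt deg 12.1 offset z at x=0 -0.0253
```

```bash
python3 -m jog '[[[0.15,0.5,0],0,200],[[0,0.7,0],0,200],[[0,0.6,0],0,200],[[0,0.5,0],0,200],[[0,0,0],0,200]]'
python3 -c "
from h import *
plan([.5342+.012*.9472+.0002,.2620-.012*.3206+.0005,.074],np.radians(71.3))"; python3 tilt.py wrist pics/w5.png
```

```text
time_s: 9.62
position: [0.5463, 0.2587, 0.074]
orientation: [0.574, -0.413, 0.574, 0.413]
force: [0.0, -0.6, -1.5]
gripper_width: 0.0439
t 9.62 pos [0.5463 0.2587 0.074 ] tool x [ 0.  0. -1.] z [0.319 0.948 0.   ] F [ 0.  -0.6 -1.5] w 0.0439
twist 0.0017 shift cm now [-0.    0.05 -0.02] after twist [-0.    0.05 -0.02] joints [ 0.44  0.49  1.79 -0.    0.85 -0.81]
yaw deg -18.6 grasp pt [0.5463 0.2587 0.085 ] w 0.0439 F [ 0.  -0.6 -1.5]
wrist yellow 107 [-0.0259  0.0253  0.0901] yellow slope side [ 1.453 -0.063]
blue 8088 tilt deg 12.1 offset z at x=0 -0.0253
```

View pics/w5.png

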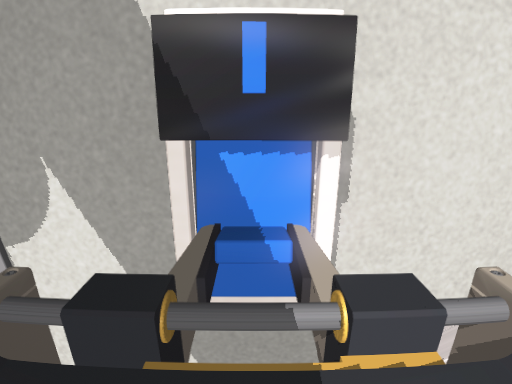

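The yellow end is under the lip (lip edge at row 140) with no contact force. I lower it slowly with a light grip so that it can pivot.

```bash
python3 -m jog '[[[0,0,0],0,200],[[0.25,0,0],0,200],[[0.25,0,0],0,200],[[0.25,-0.1,0],0,200],[[0,0,0],0,200]]' 4
python3 tilt.py wrist
python3 -m jog '[[[0.2,-0.1,0],0,200],[[0.2,-0.1,0],0,200],[[0.2,-0.1,0],0,200],[[0,0,0],0,200]]'
python3 -c "
from h import *
plan([.5342+.02*.9472+.0002,.2620-.02*.3206+.0005,.053],np.radians(71.3))"; python3 tilt.py wrist
```

```text
time_s: 10.08
position: [0.5484, 0.2578, 0.0656]
orientation: [0.574, -0.412, 0.575, 0.412]
force: [0.1, 0.3, -0.8]
gripper_width: 0.0437
yaw deg -18.7 grasp pt [0.5484 0.2578 0.0766] w 0.0437 F [ 0.1  0.3 -0.8]
wrist yellow 113 [-0.0261  0.0254  0.0899] yellow slope side [ 0.033 -0.027]
blue 8475 tilt deg 9.0 offset z at x=0 -0.0251
time_s: 10.47
position: [0.5511, 0.2569, 0.0598]
orientation: [0.574, -0.412, 0.575, 0.412]
force: [-0.6, 0.4, -0.9]
gripper_width: 0.0437
t 10.47 pos [0.5511 0.2569 0.0598] tool x [-0. -0. -1.] z [ 0.32   0.947 -0.   ] F [-0.6  0.4 -0.9] w 0.0437
twist 0.0009 shift cm now [ 0.68 -0.24 -0.01] after twist [ 0.68 -0.24 -0.01] joints [ 0.43  0.52  1.79 -0.    0.83 -0.81]
yaw deg -18.7 grasp pt [0.5511 0.2569 0.0708] w 0.0437 F [-0.6  0.4 -0.9]
wrist yellow 101 [-0.026   0.0253  0.0899] yellow slope side [ 1.227 -0.057]
blue 9148 tilt deg 4.8 offset z at x=0 -0.0251
```

```bash
python3 -m jog '[[[0.2,-0.1,0],0,200],[[0.2,-0.08,0],0,200],[[0.2,-0.05,0],0,200],[[0.15,0,0],0,200],[[0,0,0],0,200]]'; python3 tilt.py wrist
```

```text
time_s: 10.93
position: [0.5533, 0.2563, 0.0525]
orientation: [0.574, -0.412, 0.574, 0.412]
force: [-0.4, 0.8, -1.0]
gripper_width: 0.0438
yaw deg -18.6 grasp pt [0.5533 0.2563 0.0635] w 0.0438 F [-0.4  0.8 -1. ]
wrist yellow 114 [-0.0258  0.0254  0.0898] yellow slope side [ 1.424 -0.062]
blue 9742 tilt deg -0.0 offset z at x=0 -0.025
```

```bash
python3 -m jog '[[[0.05,0,0],0,200],[[0,0,0],0,118],[[0,0,0],0,118],[[0,0,0],0,118],[[0,0,0],0,118]]'
python3 -m jog '[[[-0.5,0,0],0,116],[[-1,0,0],0,116],[[-2,0,0],0,116],[[-3,0,0],0,116],[[-3,0,0],0,116]]'
python3 -m jog '[[[-2,0,0],0,116],[[0,0,0],0,116],[[0,0,0],0,116]]'
python3 - <<'E'
from h import *
im,W,ci=cloud('wrist'); cv2.imwrite('pics/w6.png',im[...,::-1])
yaw=np.radians(-18.7); c,s=np.cos(yaw),np.sin(yaw); o=np.array([.5342,.2620,.03]); A=np.array([[c,s,0],[-s,c,0],[0,0,1]])
B=(W-o)@A.T*1000; hsv=cv2.cvtColor(im,cv2.COLOR_RGB2HSV)
bl=(hsv[...,0]>100)&(hsv[...,0]<125)&(hsv[...,1]>120)&(abs(B[...,1])<46)&(B[...,0]>-50)&(B[...,0]<72)
h=B[bl&(B[...,2]>42)&(B[...,2]<54)]; p=B[bl&(B[...,2]<14)]
print('handle',len(h),cv2.minAreaRect(h[:,:2].astype(np.float32)),np.median(h[:,2]))
k=np.linalg.lstsq(np.c_[p[:,:2],np.ones(len(p))],p[:,2],rcond=None)[0]; print('plate plane slopes',k, 'z',np.median(p[:,2]),'x',np.percentile(p[:,0],[1,99]),'y',np.percentile(p[:,1],[1,99]))
st=arm.observe(); print(st['time_s'],st['force'],st['gripper_width'],st['position'])
E
```

```text
time_s: 11.4
position: [0.5532, 0.2563, 0.0522]
orientation: [0.574, -0.412, 0.574, 0.412]
force: [0.3, -0.0, 0.1]
gripper_width: 0.0493
time_s: 11.82
position: [0.5527, 0.2561, 0.1486]
orientation: [0.574, -0.412, 0.575, 0.412]
force: [1.2, 0.2, -0.2]
gripper_width: 0.05
time_s: 12.07
position: [0.5541, 0.2567, 0.1692]
orientation: [0.576, -0.413, 0.573, 0.412]
force: [0.6, 0.8, 0.0]
gripper_width: 0.0498
handle 680 ((16.590682983398438, 0.6961879730224609), (13.9470853805542, 43.6163444519043), 0.14233481884002686) 48.28250350998379
plate plane slopes [-1.01616319e-03  1.50278677e-03  8.49964721e+00] z 8.511729647769917 x [-49.31940972  60.82941153] y [-38.64246628  39.43265737]
12.1167 [ 0.79891852 -0.41165265 -0.76524639] 0.050330960097697545 [0.55317051 0.2563006  0.16768988]
```

View pics/w6.png

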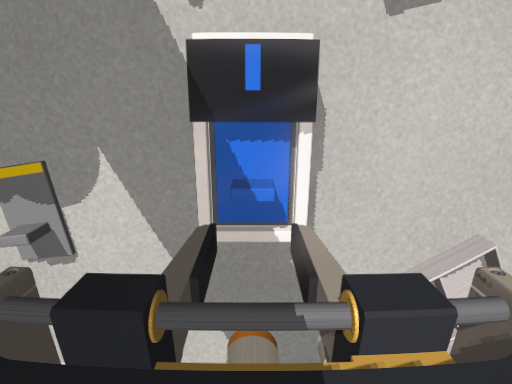

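```bash
python3 -c "
from plant import arm
print(arm.close_job())"
```

```text
the job is handed in; nothing more can be done
None
```

The blue cover is in the bay, flat on the floor with its yellow end under the lip, and I handed the job in at about 12.1 s. No verdict came back.

- **Which cover:** I took the smaller of the two blue covers. The purple one was excluded, and the other blue cover is about 1.4 times the size.
- **Tilt:** the tool cannot pitch, so I gripped the handle across its width. I then pressed the plain end lightly on the module's robot-side top edge until the cover turned to about 12° in the jaws. Before that, lowering the grip to 3 N had not let it tilt by itself.
- **Lowering:** I tucked the yellow end under the lip and lowered the handle with a 4 N grip. The measured tilt went from 12.1° through 9.0° and 4.8° to 0°. The force readings I checked stayed under 3 N.
- **Last check (wrist camera, after letting go and moving up):**
  - The handle was at x +16.6 mm and y +0.7 mm from the bay point, against a nominal +20 and 0; the allowed range is +8 to +32 and ±12.
  - The cover was flat within 0.1° and in line with the bay within about 0.2°.
  - The handle top was 48 mm above the bay floor, which is the seated height.
  - The gripper was clear of everything.
- **Disagreement and what was not re-measured:** the x reading differs by about 3 mm from the hand's own estimate of about +20 mm, but both are well inside tolerance. I did not re-measure the orange and grey covers at the end; the arm stayed away from them, and the grey one looked undisturbed in the last picture.

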